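# Lay a guest's dessert place at the reception table

### The job

Lay the guest's place on the grey mat in front of the robot with the fork, knife, tumbler and candle favour that stand ready beside it; the guest will sit on the robot's side, so left, right and beyond are as seen from there. Lay the fork to the left of the plate and the knife to the right, straight along the mat, handles towards the guest, about 3 cm (two fingers) clear of the plate's rim and handle ends level with the plate's near rim, then stand the tumbler in line with the knife, about 2 cm beyond its tip, and stand the favour in the middle of the plate, square to the mat with its heart towards the guest. Keep the tumbler and the favour upright, and leave the plate, dessert spoon, salt and pepper where they are.

Things in the scene. Friction and masses are not known exactly. Their poses are not given: they have to be found in the camera images.
- mat: the guest's grey woven place mat, fixed, 310 mm deep (x) by 340 mm wide (y), 3 mm thick; origin at the centre of its underside, on the table; its x axis points away from the guest (away from the robot, roughly), y to the guest's left, z up. The plate's centre lies 40 mm nearer the guest than the mat's centre, on its middle line
- plate_center (a point): white round dessert plate lying loose on the mat, 180 mm across, 14 mm high; the point is the centre of its flat upper floor, 5 mm above the plate's underside (8 mm above the table); the flat floor is about 114 mm across, the rim rises around it; axes parallel to the mat's
- fork_center (a point): loose steel dessert fork lying flat, 180 mm long, four tines; point at mid-length, 4 mm up; x axis from handle to tines, y to its left, z up. Handle 8 mm thick, from 90 mm behind the point to 20 mm past it, 13 mm wide at the point, 18 mm at its end; tine head 22 mm wide, 4 mm thick. 50 g, balances some 20 mm behind the point; handle roughly towards the robot at the start
- knife_center (a point): loose steel dessert knife lying flat, 180 mm long; point at mid-length, 4 mm up (tip 90 mm ahead); x axis from handle to tip, y to its left (the edge's side), z up. Handle 8 mm thick, from 90 mm behind the point to 20 mm past it, 13 mm wide at the point, 18 mm at its end; blade 17 mm wide, 3 mm thick. 60 g, balances some 28 mm behind the point; handle roughly towards the robot at the start
- tumbler_center (a point): loose clear glass tumbler with a pressed diamond pattern, standing upright and open at the top, 100 mm high, 52 mm across at the foot, 60 mm at the rim; point on its axis half-way up, 50 mm above its foot; z up. About 0.22 kg
- favour_center (a point): loose candle favour, 64 mm high: grey block 50 x 50 mm, 50 mm high, on a black base 56 x 56 mm, 14 mm high; tea light in its top (wick 6 mm higher), small copper heart on its front; point at its centre, 32 mm above the underside; x axis from heart's side to back, y to its left. About 0.3 kg; heart roughly towards the robot at the start
- spoon_center (a point): bystander: steel dessert spoon, 150 mm long, up to 31 mm wide and 7 mm high, lying loose across the mat beyond the plate, already in its place; point at the middle of its length, its x axis from handle to bowl (to the guest's left)
- salt: bystander: glass salt shaker with a steel cap, 40 mm across, 76 mm high, loose; origin at the centre of its underside
- pepper: bystander: glass pepper shaker with a steel cap, 40 mm across, 76 mm high, loose; origin at the centre of its underside
Not all that is in view belongs to the job. What is shaped like the part that bears fork_center but yellow is not meant.

How it is judged:
By the outcome, as a careful person would: the job done as asked, in the order asked, and still so for the second after the job is handed in, with the robot touching nothing.
It also fails if it takes over 120 s, if anything falls off the work surface, if the arm or the gripper's body presses on something with over 40 N, if the wrist force passes 120 N, or if a joint passes its speed limit or range.

### The arm

A 7-joint arm with a two-finger parallel gripper is mounted at the origin on the work surface. World frame = base frame: x ahead of the robot, y to its left, z up, the work surface at z = 0. Lengths are in mm, angles in degrees, forces in N, time in s.
With the tool pointing down it reaches from about 350 to 900 mm from the base axis. Payload 19.9 kg.
Tool frame: the origin (TCP) lies midway between the tips of the shut fingers; the grasp point (between the pads) lies 19 mm behind it (ctrl.tcp_to_grasp is the distance from the TCP to the grasp point, in mm); z points along the fingers, y is the line along which they close (so a half turn about z gives the same grasp; the last joint's range is limited). The gripper opens to 85 mm and grips with 20 to 120 N. Pads are 22 mm wide; open, the fingers measure 114 mm over their backs; the gripper's body (76 mm by 85 mm) begins 54 mm behind the grasp point. The pads swing forward as they close: fully open they stand 13 mm farther back than shut.
Start: joints at [-79.269, 23.915, -0.59, 92.452, 0.269, 63.638, -3.037], TCP at [141.747, 608.693, 208.16] pointing down, gripper open.
Joint ranges: [-161.28, 161.28], [-22.2, 115.67], [-73.04, 71.86], [3.21, 147.25], [-68.34, 248.33], [10.77, 114.83], [-161.83, 161.83]. Speed limits (degrees/s): [108.29, 108.29, 136.94, 136.94, 172.46, 172.46, 172.46].

### API

Orientations are given as a 3x3 rotation matrix whose columns are the frame's x, y, z axes.
In Python, from workcell import monitor, vision, ticket, ctrl gives the robot as it stands.
- The arm moves only by the shell command python3 -m inch 'ROWS' [OPENING] [FORCE]. ROWS is JSON, one flat list of numbers, 4 for each row, row after row: the shift along the tool's x, y, z in mm, then the turn about the tool's z in rad. A call has exactly 8 rows; each row is the pose to reach, as a shift and turn from the pose commanded when the call began, along the tool's axes at that moment; what a row does not reach only later rows make up. A row lasts 1/12 s, in which the tool goes at most 41.7 mm and 7.16 degrees, less where a joint would pass 70% of its speed; a pose out of reach is approached as far as the arm can. A call with a gripper value outside its range is refused whole. OPENING is the opening, from 0 (shut) to 1 (fully open), set as the call begins (- or left out, the last holds). The fingers move at their own pace and stop on an object; FORCE is the grip in N (left out, the last holds). Time passes only in rows, so rows that repeat a pose let the fingers close, or fill a call up. It gives the time, the measured TCP pose, the force, the opening and the grip force at its end, in the units of the state.
- monitor.read_state(): the state, without advancing time (a new reading comes with each control period).
- vision.camera(name): name is "side" or "top"; returns the picture (384x512x3 uint8, red, green, blue); there is no depth.
- vision.camera_model(name): a dict with "intrinsics" (3x3 intrinsics, pixels), "k1" (the pictures are not rectified: a ray, as slopes to the right and down, at radius r is drawn at 1 + k1 r^2 times it, then the intrinsics apply), "rvec" (rotation vector, rad) and "tvec" (3), from world to camera coordinates, as OpenCV has them. Camera axes: x right, y down, z forward; pixel columns grow to the right and rows downward; lengths in mm; the calibration is good to about 2 mm. A picture is of the moment at which its call begins. camera_model takes no time and is no camera call.
- ticket.close_job(): hands the job in; it is judged then, once.
The state is a dict: "time_s": time; "qpos": joint angles; "qd": joint speeds; "effort": joint torques, N m; "eef_pos": TCP position; "eef_rot": TCP orientation; "wrist_force": force on the tool from outside, world axes, zero at the start; "ft_torque": the same for the moment, N m; "finger_gap": opening from 0.0 (shut) to 1.0 (fully open); "finger_force": force on a finger pad.
Only numpy, scipy, OpenCV 4.12 (cv2) and the standard library are available. Lean on these libraries where they do the work, as an engineer would, in place of code of your own. Each camera call takes 0.05 s, during which the arm holds its last target. There are 200 camera calls.

## Working session

There is one attempt and no reset: what is moved stays moved. The work goes in short steps, Python scripts to look and compute and a shell command to move; the robot and the scene stay as the last step left them, time stands still between calls to the robot, and variables do not carry over. Pictures are saved under pics/ and viewed, at most 14 in all, crops included, and the job is handed in when it is done.

```bash
ls; mkdir -p pics
python3 - <<'E'
from workcell import monitor, vision, ticket, ctrl
import cv2
for n in("top","side"):
    im=vision.camera(n); cv2.imwrite(f"pics/{n}0.png",im[:,:,::-1]); print(vision.camera_model(n))
print(monitor.read_state(), ctrl.tcp_to_grasp)
E
```

```text
pics
{'intrinsics': array([[408.64327281,   0.        , 255.78954528],
       [  0.        , 408.64327281, 190.64497102],
       [  0.        ,   0.        ,   1.        ]]), 'k1': -0.14222990437461866, 'rvec': array([ 2.1372473 , -2.16148478,  0.19884114]), 'tvec': array([  47.376395 ,  524.1615781, 1179.7156285])}
{'intrinsics': array([[399.64198774,   0.        , 255.98576543],
       [  0.        , 399.64198774, 189.86564054],
       [  0.        ,   0.        ,   1.        ]]), 'k1': -0.006172266073344034, 'rvec': array([ 2.18581199, -0.24472651,  0.14201491]), 'tvec': array([-486.79186036,  135.56830747, 1390.30018071])}
{'time_s': 0.1, 'qpos': array([-79.26746961,  23.94256623,  -0.58901344,  92.48070038,
         0.26908596,  63.63969494,  -3.03841932]), 'qd': array([-0.0800099 , -0.05529285, -0.04110611, -0.13883126, -0.10751909,
       -0.01287377, -0.01161958]), 'effort': array([ 1.80901290e-03, -8.65814567e+01,  6.79770000e-01, -4.35640383e+01,
        1.91471097e-02,  4.98187190e-03,  6.23027859e-05]), 'eef_pos': array([141.71409549, 608.38054419, 207.65540288]), 'eef_rot': array([[-9.73925001e-01,  2.26870156e-01, -1.54579690e-04],
       [ 2.26870190e-01,  9.73924424e-01, -1.06433396e-03],
       [-9.09166759e-05, -1.07165098e-03, -9.99999422e-01]]), 'wrist_force': array([ 0.1691151 , -0.02664851, -0.74483403]), 'ft_torque': array([-0.02287071,  0.01015972, -0.05450415]), 'finger_force': 0.0, 'finger_gap': 1.0022679674397141} 18.700000000000003
```

View pics/top0.png

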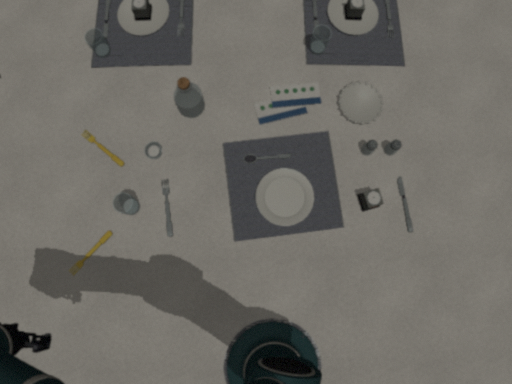

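View pics/side0.png

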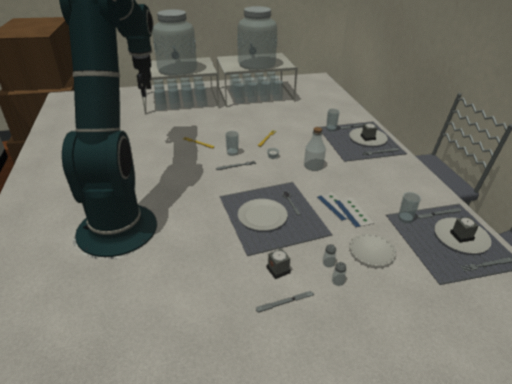

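The top view has +x up and +y left. Mat corners are at about (222,143), (329,131), (343,227) and (234,240), with the plate at (285,196). The fork is at (168,207), handle end at (170,235), and the knife at (404,204), handle end at (410,231). The tumbler is at (127,203), the favour at (370,198), the spoon at (265,157) and the shakers at (368,147) and (392,146). The side view shows the same objects: fork (236,165), tumbler (232,143), favour (279,263), knife (285,301).

```bash
cat > h.py <<'E'
from workcell import monitor, vision, ticket, ctrl
import cv2, numpy as np
def model(n):
    m=vision.camera_model(n); K=np.array(m["intrinsics"]); R=cv2.Rodrigues(np.array(m["rvec"],float))[0]
    return K,np.array([m["k1"],0,0,0.]),R,np.array(m["tvec"],float),np.array(m["rvec"],float)
def ray(n,uv):
    K,d,R,t,_=model(n)
    p=cv2.undistortPoints(np.array(uv,float).reshape(-1,1,2),K,d)[:,0]
    D=np.c_[p,np.ones(len(p))]@R
    return -R.T@t,D/np.linalg.norm(D,axis=1)[:,None]
def plane(n,uv,z):
    c,D=ray(n,uv); return (c+D*((z-c[2])/D[:,2])[:,None])[:,:2]
def proj(n,P):
    K,d,R,t,rv=model(n); return cv2.projectPoints(np.array(P,float).reshape(-1,1,3),rv,t,K,d)[0][:,0]
def two(ut,us):
    a,A=ray("top",[ut]);b,B=ray("side",[us]);A=A[0];B=B[0]
    s=np.linalg.lstsq(np.c_[A,-B],b-a,rcond=None)[0]
    p,q=a+s[0]*A,b+s[1]*B; return (p+q)/2,np.linalg.norm(p-q)
def snap(n,f=None):
    im=vision.camera(n)[:,:,::-1].copy()
    if f: cv2.imwrite(f"pics/{f}.png",im)
    return im
def zoom(im,x0,y0,x1,y1,k,f):
    cv2.imwrite(f"pics/{f}.png",cv2.resize(im[y0:y1,x0:x1],None,fx=k,fy=k,interpolation=cv2.INTER_CUBIC))
E
python3 - <<'E'
from h import *
t=cv2.imread("pics/top0.png"); s=cv2.imread("pics/side0.png")
np.set_printoptions(precision=1,suppress=True)
a=cv2.resize(t[165:250,100:190],None,fx=4.4,fy=4.4,interpolation=3); b=cv2.resize(t[165:250,340:430],None,fx=4.4,fy=4.4,interpolation=3)
c=cv2.resize(s[125:180,190:290],None,fx=3.96,fy=3.96,interpolation=3)
d=cv2.resize(s[235:315,240:340],None,fx=3.96,fy=3.96,interpolation=3)
L=np.hstack([a,b]);print(L.shape,c.shape,d.shape)
cv2.imwrite("pics/z1.png",cv2.convertScaleAbs(L,alpha=1.3)); e=np.zeros((318,792,3),np.uint8);e[:c.shape[0],:396]=c;e[:d.shape[0],396:]=d[:318];cv2.imwrite("pics/z2.png",cv2.convertScaleAbs(e,alpha=1.3))
print("mat",plane("top",[(222,143),(329,131),(343,227),(234,240)],3))
print("fork",plane("top",[(166,180),(170,235)],4),plane("side",[(217,168),(256,163)],4))
print("knife",plane("top",[(400,178),(410,231)],4),plane("side",[(258,308),(313,294)],4))
E
```

```text
(374, 792, 3) (218, 396, 3) (317, 396, 3)
mat [[ 683.7  144.8]
 [ 721.8 -196.2]
 [ 415.  -226.6]
 [ 380.1  108.5]]
fork [[566.7 318.4]
 [396.7 302.9]] [[400.7 308.2]
 [572.9 312.7]]
knife [[ 567.2 -419.2]
 [ 398.2 -440.7]] [[ 404.  -435.7]
 [ 571.9 -422.6]]
```

View pics/z1.png

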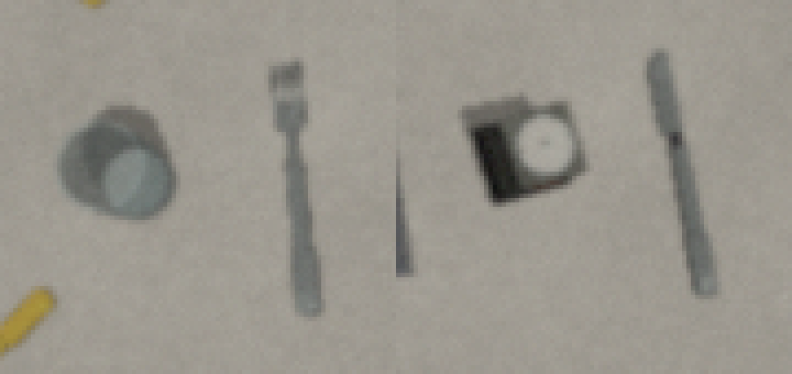

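View pics/z2.png

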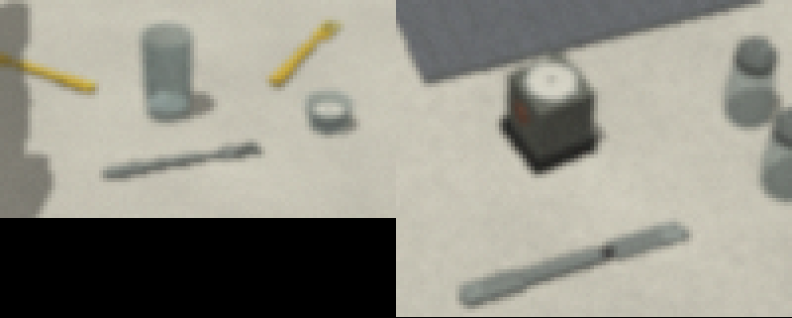

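The crops show the fork with its tines up at z1 (286,62) and handle end (309,316), and the knife with tip (657,50) and handle end (707,297). The tumbler rim is around (100,160) with the foot at (140,183), and the favour's black front faces down-left. In z2 the heart is on the favour's left face, towards the robot. Next I measure these with masks.

```bash
cat >> h.py <<'E'
np.set_printoptions(precision=1,suppress=True)
def hull(im,box,fn,k=8):
    "largest blob in box by mask fn(float image)->bool, contour in full-image pixels"
    x0,y0,x1,y1=box
    z=cv2.resize(im[y0:y1,x0:x1],None,fx=k,fy=k,interpolation=3).astype(float)
    m=fn(z).astype(np.uint8)
    c=max(cv2.findContours(m,0,1)[0],key=cv2.contourArea)[:,0]
    return (c+.5)/k-.5+np.array([x0,y0])
def bg(z): return np.median(z.reshape(-1,3),0)
dark=lambda z:(bg(z)-z).max(2)>(14)
redder=lambda th:(lambda z:((bg(z)-z)[:,:,2]>th))
def line(P):
    "ends of an elongated contour on a plane: centre, direction, length, width"
    (c,s,a)=cv2.minAreaRect(P.astype(np.float32)); B=cv2.boxPoints((c,s,a))
    e=[B[1]-B[0],B[2]-B[1]]; d=max(e,key=np.linalg.norm); d=d/np.linalg.norm(d); d=d*np.sign(d[0])
    return np.array(c),np.degrees(np.arctan2(d[1],d[0])),max(s),min(s)
E
python3 - <<'E'
from h import *
t=cv2.imread("pics/top0.png"); s=cv2.imread("pics/side0.png")
for n,bt,bs in(("fork",(152,170,182,242),(208,155,262,176)),("knife",(390,170,420,238),(250,286,320,316))):
    for v,im,b in(("top",t,bt),("side",s,bs)):
        for th in (20,30):
            h=hull(im,b,redder(th)); print(n,v,th,*line(plane(v,h,4)))
    # height check: extreme ends in two views
    ht=hull(t,bt,redder(25)); hs=hull(s,bs,redder(25))
    for f,g in((lambda h:h[h[:,1]<h[:,1].min()+1].mean(0),lambda h:h[h[:,0]>h[:,0].max()-1].mean(0)),(lambda h:h[h[:,1]>h[:,1].max()-1].mean(0),lambda h:h[h[:,0]<h[:,0].min()+1].mean(0))):
        print("  end",*two(f(ht),g(hs)))
# mat: bluish grey
blue=lambda z:(z[:,:,0]-z[:,:,2]>3)&(z.sum(2)<380)
for v,im,b in(("top",t,(205,120,355,250)),("side",s,(215,178,335,256))):
    h=hull(im,b,blue); q=cv2.approxPolyDP(cv2.convexHull(h.astype(np.float32)),6,True)[:,0]
    P=plane(v,h,3); print("mat",v,*line(P),len(q),plane(v,q,3).tolist())
    x0,y0,x1,y1=(250,160,320,232) if v=="top" else (230,193,296,238)
    h=hull(im,(x0,y0,x1,y1),lambda z:z.mean(2)>125)
    P=plane(v,h,17); print("plate",v,*cv2.fitEllipse(P.astype(np.float32)))
E
```

```text
fork top 20 [469.  312.2] 5.907361 156.14501953125 25.118619918823242
fork top 30 [469.2 311.8] 7.013128 150.6643524169922 20.905561447143555
fork side 20 [483.1 311.4] 6.1147633 181.92059326171875 39.17717742919922
fork side 30 [483.  312.9] 6.102808 181.9191131591797 33.49445343017578
  end [556.6 318.    3. ] 27.547032194640966
  end [393.7 299.    8.1] 1.2751627910646641
knife top 20 [ 483.6 -427.7] 8.827677 178.3255157470703 23.141468048095703
knife top 30 [ 484.4 -427.1] 8.8892145 176.57313537597656 21.239274978637695
knife side 20 [ 484.2 -427.6] 8.446605 182.412353515625 26.936912536621094
knife side 30 [ 484.3 -428.1] 8.509268 182.41323852539062 23.95134735107422
  end [ 573.  -419.7   -0. ] 2.241847584488888
  end [ 397.1 -438.7    5.4] 0.9758316192489762
mat top [ 447.1 -151.5] -79.7491 138.19354248046875 50.97457504272461 4 [[469.1239261413685, -217.74332815545475], [432.35514792267514, -213.04235517053982], [421.9367630151016, -85.84175726356816], [464.00569797859055, -133.47534526156247]]
plate top (503.8982849121094, -28.161529541015625) (64.96727752685547, 101.40421295166016) 102.0865478515625
mat side [551.5 -42. ] -83.563385 330.92755126953125 306.3616027832031 4 [[718.9203048604231, -180.7188862682424], [420.7874812238057, -218.60104220666756], [387.4884875692634, 103.92459112742199], [682.1926083342469, 130.3402042649834]]
plate side (512.293212890625, -43.66330337524414) (172.8160858154297, 174.94056701660156) 88.65506744384766
```

Run:
```python
from h import *
t=cv2.imread("pics/top0.png"); s=cv2.imread("pics/side0.png")
print("vals mat",t[225,260],t[140,310],"table",t[120,225],t[245,330],"plate",t[196,285],t[175,270], t[170,285], t[222,285])
rb=lambda a:(lambda z:cv2.GaussianBlur(z[:,:,0]-z[:,:,2],(0,0),4)>a)
k=t.astype(int); print("b-r mat",(k[225,250:270,0]-k[225,250:270,2]).mean(),"table",(k[245,250:340,0]-k[245,250:340,2]).mean(),"plate",(k[190:200,270:300,0]-k[190:200,270:300,2]).mean())
for a in(-4,-2,0):
    h=hull(t,(205,120,355,250),rb(a)); P=plane("top",h,3)
    q=cv2.approxPolyDP(cv2.convexHull(h.astype(np.float32)),6,True)[:,0]
    print("mat",a,*line(P),plane("top",q,3).tolist())
for a in(95,105,115,125):
    h=hull(t,(250,160,320,232),lambda z:z.mean(2)>a);print("plate",a,*cv2.fitEllipse(plane("top",h,17).astype(np.float32)))
# spoon, favour, tumbler
for th in(20,30): 
    h=hull(t,(358,180,388,216),redder(th)); print("fav hull px",cv2.boxPoints(cv2.minAreaRect(h.astype(np.float32))).tolist())
h=hull(t,(358,180,388,216),lambda z:z.mean(2)>bg(z).mean()+15); print("tea light top px",*cv2.fitEllipse(h.astype(np.float32)))
h=hull(s,(265,245,293,280),lambda z:z.mean(2)<60); print("black base px", h.min(0),h.max(0))
h=hull(s,(272,248,290,262),lambda z:z.mean(2)>150); print("light side px",*cv2.fitEllipse(h.astype(np.float32)))
cv2.imwrite("pics/z3.png",np.hstack([cv2.convertScaleAbs(cv2.resize(t[180:216,350:392],None,fx=9,fy=9,interpolation=3),alpha=1.5),cv2.convertScaleAbs(cv2.resize(t[180:216,108:150],None,fx=9,fy=9,interpolation=3),alpha=1.5)]))
```

```text
vals mat [66 66 65] [74 72 70] table [114 120 124] [112 119 123] plate [119 126 129] [116 124 125] [122 131 132] [108 116 116]
b-r mat 2.35 table -10.366666666666667 plate -9.79
mat -4 [550.1 -42. ] -83.4988 339.130859375 310.8575134277344 [[721.6056425533842, -190.7411318654235], [417.8655062128089, -226.1657874629062], [378.7471989390658, 106.39015837314494], [681.7904397679251, 141.82942132672002]]
mat -2 [549.9 -41.8] -83.52924 336.380859375 308.3748779296875 [[719.9349713255365, -189.04000173414246], [418.27704272507185, -224.6136192219652], [380.2497873291015, 105.62304476506581], [681.7759636550494, 140.25673877661131]]
mat 0 [549.7 -41.7] -83.512596 333.1002502441406 305.9340515136719 [[717.4342476959907, -188.10972085352003], [418.30981361293925, -222.65377246492565], [381.74083978922624, 103.72017389534078], [680.9506233291329, 139.0757917996047]]
plate 95 (510.3704833984375, -46.73509979248047) (177.99623107910156, 178.7735137939453) 66.79324340820312
plate 105 (510.6221923828125, -47.33470916748047) (174.6335906982422, 177.06521606445312) 80.0495834350586
plate 115 (516.56494140625, -46.14024353027344) (156.10890197753906, 167.77615356445312) 101.8785629272461
plate 125 (503.8982849121094, -28.161529541015625) (64.96727752685547, 101.40421295166016) 102.0865478515625
fav hull px [[353.52001953125, 189.28892517089844], [377.805419921875, 182.35023498535156], [384.47991943359375, 205.71107482910156], [360.19451904296875, 212.64976501464844]]
fav hull px [[354.1015319824219, 189.90081787109375], [377.1634826660156, 182.98223876953125], [383.9169006347656, 205.49371337890625], [360.8549499511719, 212.41229248046875]]Traceback (most recent call last):
  File "<stdin>", line 15, in <module>
  File "h.py", line 31, in hull
    c=max(cv2.findContours(m,0,1)[0],key=cv2.contourArea)[:,0]
      ~~~^^^^^^^^^^^^^^^^^^^^^^^^^^^^^^^^^^^^^^^^^^^^^^^^
ValueError: max() iterable argument is empty
```

```bash
cat >> h.py <<'E'
def go(x,y,z,yaw):
    "shift in tool axes (mm) and turn (rad) to bring TCP to x,y,z with closing line (tool y) at yaw deg"
    s=monitor.read_state(); R=np.array(s["eef_rot"]); d=R.T@(np.array([x,y,z])-s["eef_pos"])
    a=np.degrees(np.arctan2(R[1,1],R[0,1])); da=(yaw-a+90)%180-90
    print("shift",d.round(1),"turn rad",round(-np.radians(da),3),"| at",np.round(s["eef_pos"],1),"yaw",round(a,1),"q7",round(s["qpos"][6],1))
E
python3 - <<'E'
from h import *
t=cv2.imread("pics/top0.png"); s=cv2.imread("pics/side0.png")
print("fork top ends",plane("top",[(164.6,178.7),(169.8,236.4)],4))
cv2.imwrite("pics/z3.png",np.hstack([cv2.convertScaleAbs(cv2.resize(t[180:216,350:392],None,fx=9,fy=9,interpolation=3),alpha=1.5),cv2.convertScaleAbs(cv2.resize(t[180:216,108:150],None,fx=9,fy=9,interpolation=3),alpha=1.5)]))
cv2.imwrite("pics/z4.png",np.hstack([cv2.convertScaleAbs(cv2.resize(s[245:281,260:302],None,fx=9,fy=9,interpolation=3),alpha=1.2),cv2.convertScaleAbs(cv2.resize(s[125:161,212:254],None,fx=9,fy=9,interpolation=3),alpha=1.2)]))
go(463,309,120,96.2)
E
```

```text
fork top ends [[570.9 322.9]
 [392.4 303.5]]
shift [-380.8 -218.6   87.9] turn rad -0.337 | at [141.7 608.4 207.7] yaw 76.9 q7 -3.0
```

View pics/z3.png

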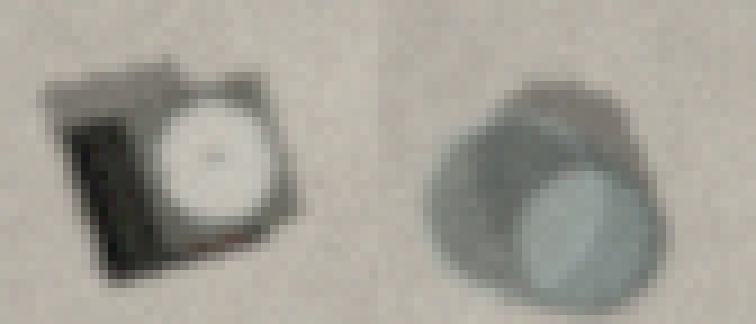

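View pics/z4.png

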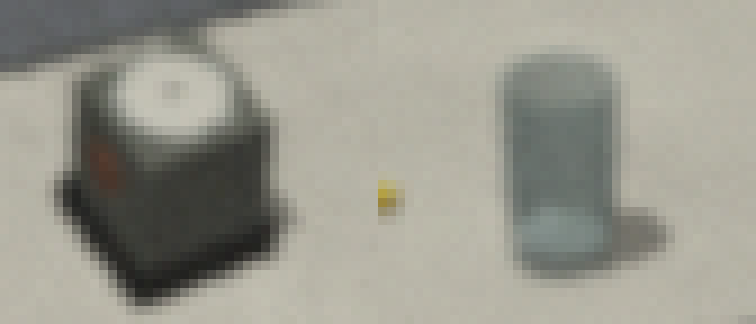

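z3: tea light at (213,160), base's left edge running (65,128)→(110,283). The tumbler foot is the bright ellipse at about (590,238), with the rim around (517,205). z4: tea light at (172,90), base corners at (62,190), (145,300) and (285,220), heart at (103,165) on the side facing the robot. The tumbler rim is at about (559,76) and the foot at about (564,245).

```bash
python3 - <<'E'
from h import *
T=lambda x,y:(350+(x+.5)/9-.5,180+(y+.5)/9-.5)
T2=lambda x,y:(108+(x-378+.5)/9-.5,180+(y+.5)/9-.5)
S=lambda x,y:(260+(x+.5)/9-.5,245+(y+.5)/9-.5)
S2=lambda x,y:(212+(x-378+.5)/9-.5,125+(y+.5)/9-.5)
print("cam",-model("top")[2].T@model("top")[3],-model("side")[2].T@model("side")[3])
print("light",two(T(213,160),S(172,90)),plane("top",[T(213,160)],64),plane("side",[S(172,90)],64))
ang=lambda P:np.degrees(np.arctan2(*(P[1]-P[0])[::-1]))
P=plane("top",[T(110,283),T(65,128)],3);print("left edge",P,ang(P))
P=plane("side",[S(62,200),S(145,303),S(285,228)],0);print("base z0",P,ang(P[:2]),ang(P[1:]),(P[0]+P[2])/2)
P=plane("top",[T(300,215),T(262,75)],64);print("block right top edge",P,ang(P))
P=plane("top",[T(110,283),T(300,215)],40);print("front ~",ang(P))
print("tumbler foot",plane("top",[T2(590,238)],3),plane("side",[S2(564,245)],3),two(T2(590,238),S2(564,245)))
print("rim",plane("top",[T2(517,205)],100),plane("side",[S2(559,76)],100),two(T2(517,205),S2(559,76)))
for n,c in(("a",(483,312)),):
    pass
# tumbler silhouette prediction vs observed extents
for p in((483,413),):
    a=np.linspace(0,2*np.pi,60)
    for z,r in((0,26),(100,30)):
        q=np.c_[p[0]+r*np.cos(a),p[1]+r*np.sin(a),0*a+z]
        for n,o in(("top",(108,180,378)),("side",(212,125,378))):
            u=(proj(n,q)-np.array(o[:2])+.5)*9-.5+np.array([o[2],0]); print(n,z,u.min(0),u.max(0))
E
python3 -m inch '[-48,-27,0,-0.05,-95,-55,0,-0.1,-143,-82,0,-0.15,-190,-109,0,-0.2,-238,-137,0,-0.25,-285,-164,0,-0.3,-285,-164,0,-0.33,-285,-164,0,-0.33]' 0.6 40
```

```text
cam [ 330.5   72.7 1246.7] [  224.9 -1128.7   929.4]
light (array([ 497.4, -306.8,   67.5]), np.float64(0.5983615698343197)) [[ 497.6 -307.9]] [[ 498.8 -303.4]]
left edge [[ 463.7 -288.3]
 [ 518.  -275.2]] 13.6301992223065
base z0 [[ 466.9 -285.8]
 [ 482.7 -337.4]
 [ 539.1 -315.1]] -73.02136056909558 21.552066810297386 [ 503.  -300.4]
block right top edge [[ 478.8 -336.6]
 [ 526.  -326.4]] 12.184468154347742
front ~ -71.79682330962204
tumbler foot [[486.5 425.8]] [[489.1 430.7]] (array([487.1, 424.7,   6.5]), np.float64(2.0781370185194286))
rim [[485.  422.3]] [[488.4 428.4]] (array([485.8, 420.9, 103.9]), np.float64(2.688831187558885))
top 0 [554.4 173.8] [703.1 324.2]
side 0 [506.6 242.7] [610.2 295.8]
top 100 [452.9 117.5] [638.2 305.3]
side 100 [491.8  62.9] [615.4 121.2]
time_s: 0.77
eef_pos: [383.7, 382.0, 208.1]
eef_rot: [[-0.995, -0.102, 0.0], [-0.102, 0.995, -0.0], [-0.0, -0.0, -1.0]]
wrist_force: [0.8, 1.8, 0.3]
finger_gap: 0.6
finger_force: 0.0
```

```bash
python3 -c "
from h import *
go(462.4,310.1,60,96.2)"
```

```text
shift [-70.9 -79.5 148.2] turn rad -0.006 | at [383.7 382.  208.1] yaw 95.9 q7 48.9
```

```bash
python3 -m inch '[-14,-16,20,-0.006,-28,-32,45,-0.006,-42,-48,70,-0.006,-56,-64,100,-0.006,-71,-79.5,125,-0.006,-71,-79.5,148,-0.006,-71,-79.5,148,-0.006,-71,-79.5,148,-0.006]' 0.45 40
python3 -c "
from h import *
for v in('top','side'): snap(v,v+'1')
a=cv2.imread('pics/top1.png')[170:250,130:210];b=cv2.imread('pics/side1.png')[130:190,200:280]
cv2.imwrite('pics/z5.png',np.hstack([cv2.resize(a,(390,390)),cv2.resize(b,(390,390))]))
go(462.4,310.1,2,96.2)"
```

```text
time_s: 1.43
eef_pos: [460.0, 312.2, 59.7]
eef_rot: [[-0.994, -0.107, -0.002], [-0.107, 0.994, -0.001], [0.002, -0.001, -1.0]]
wrist_force: [-0.6, -0.0, -0.1]
finger_gap: 0.453
finger_force: 0.0
shift [-1.1 -3.5 59.5] turn rad -0.0 | at [460.8 313.4  61.5] yaw 96.2 q7 62.2
```

View pics/z5.png

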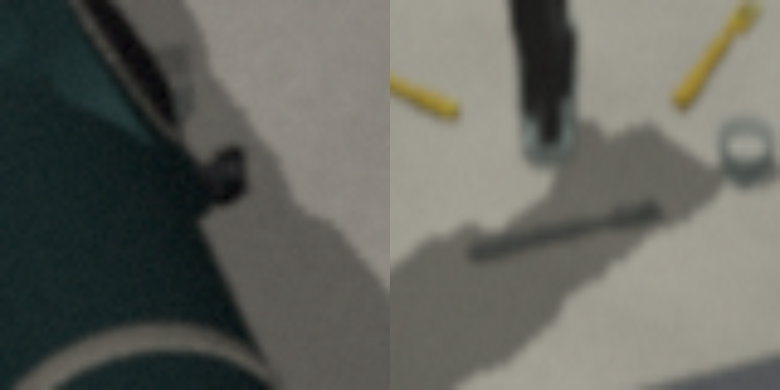

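The arm hides the fork in the top view. The side view shows the fork lying clear under the fingers, which are at (548,140). I'll descend to 15 mm and then correct.

```bash
python3 -m inch '[-0.5,-1,15,0,-1,-2,30,0,-1,-3,42,0,-1,-3,46,0,-1,-3,46,0,-1,-3,46,0,-1,-3,46,0,-1,-3,46,0]' 0.45 40
python3 -c "
from h import *
go(462.4,310.1,2,96.2);vision.camera('side');go(462.4,310.1,2,96.2)"
```

```text
time_s: 2.2
eef_pos: [462.5, 309.9, 15.0]
eef_rot: [[-0.994, -0.107, 0.001], [-0.107, 0.994, 0.001], [-0.001, 0.001, -1.0]]
wrist_force: [0.8, -0.4, 0.2]
finger_gap: 0.447
finger_force: 0.0
shift [ 0.1  0.2 13. ] turn rad -0.001 | at [462.5 309.9  15. ] yaw 96.1 q7 63.1
shift [-0.   0.3 12.8] turn rad -0.001 | at [462.4 309.8  14.8] yaw 96.1 q7 63.1
```

```bash
python3 -m inch '[0,0,4,0,0,0,8,0,0,0,11,0,0,0,13,0,0,0,13,0,0,0,13,0,0,0,13,0,0,0,13,0]' 0.45 40
python3 -m inch '[0,0,0,0,0,0,0,0,0,0,0,0,0,0,0,0,0,0,0,0,0,0,0,0,0,0,0,0,0,0,0,0]' 0 40
```

```text
time_s: 2.92
eef_pos: [462.2, 309.6, 1.3]
eef_rot: [[-0.994, -0.107, 0.0], [-0.107, 0.994, 0.0], [-0.0, 0.0, -1.0]]
wrist_force: [-0.9, 0.1, 0.6]
finger_gap: 0.451
finger_force: 0.0
time_s: 3.58
eef_pos: [462.1, 309.5, 1.2]
eef_rot: [[-0.994, -0.107, 0.0], [-0.107, 0.994, -0.0], [-0.0, -0.0, -1.0]]
wrist_force: [-0.6, -0.3, -0.2]
finger_gap: 0.001
finger_force: 0.0
```

Gap 0, so the grasp missed. I'll lift and look.

```bash
python3 -c "
from h import *
b=snap('side','side2');zoom(b,200,130,280,190,5,'z6'); zoom(b,190,130,290,190,5,'z6');"
python3 -m inch '[0,0,-20,0,0,0,-50,0,0,0,-80,0,0,0,-110,0,0,0,-130,0,0,0,-130,0,0,0,-130,0,0,0,-130,0]' 0.45 40
python3 -c "
from h import *
b=snap('side','side3'); a=cv2.imread('pics/side2.png'); c=np.vstack([x[130:190,190:290] for x in(a,b)]); cv2.imwrite('pics/z6.png',cv2.resize(c,None,fx=4.8,fy=4.8,interpolation=3))"
```

```text
time_s: 4.3
eef_pos: [461.8, 309.3, 130.5]
eef_rot: [[-0.994, -0.107, -0.001], [-0.107, 0.994, -0.001], [0.001, -0.0, -1.0]]
wrist_force: [-0.3, -1.5, -0.0]
finger_gap: 0.446
finger_force: 0.0
```

View pics/z6.png

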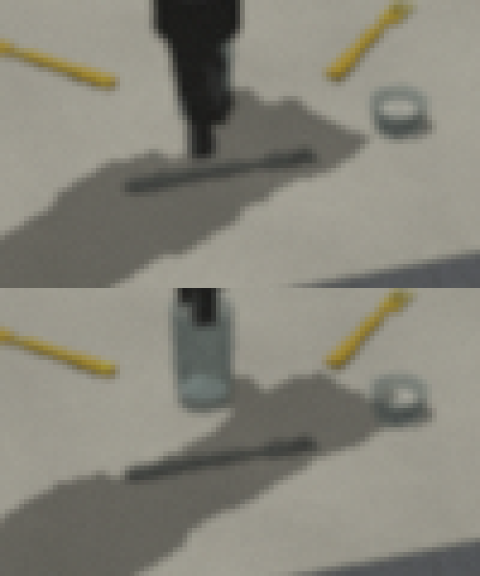

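The first half shows the shut tips at about (202,157), just behind the fork's handle at (200,175). The fork appears unmoved.

```bash
python3 -c "
from h import *
u=proj('side',[(462,309.5,1),(462,309.5,20),(462.4,310.1,4),(482,312,4)]);print(u,(u-[190,130]+.5)*4.8-.5)
b=cv2.imread('pics/side3.png')
for th in(12,18): 
  h=hull(b,(210,155,262,176),lambda z:(z.mean(2)<95-th)); print(line(plane('side',h,4)),plane('side',[h[h[:,0].argmin()],h[h[:,0].argmax()]],4))
print(plane('side',[(190+202.5/4.8-.5,130+157.5/4.8-.5),(190+200.5/4.8-.5,130+175.5/4.8-.5)],2))
"
```

```text
[[231.1 166.8]
 [231.  163.1]
 [231.2 166.1]
 [235.5 165.4]] [[199.2 178.6]
 [198.7 160.6]
 [199.4 175.4]
 [220.5 171.9]]
(array([484. , 312.7]), np.float32(6.250133), 179.9040069580078, 33.710365295410156) [[399.4 312. ]
 [569.7 309.7]]
(array([485. , 312.4]), np.float32(7.0060043), 178.00088500976562, 29.942508697509766) [[399.4 312. ]
 [569.7 309.7]]
[[470.8 343.5]
 [463.5 313.8]]
```

The visible tips lie about 20 mm higher than the reported TCP suggests. I'll measure the tips in both views at a spot where nothing hides them: opened slightly, clear of the fork, over the bare table.

```bash
python3 -m inch '[-30,-20,0,0,-60,-40,0,0,-90,-60,0,0,-120,-80,0,0,-150,-100,0,0,-180,-120,20,0,-180,-120,40,0,-180,-120,40,0]' 0 40
python3 -m inch '[0,0,0,0,0,0,0,0,0,0,0,0,0,0,0,0,0,0,0,0,0,0,0,0,0,0,0,0,0,0,0,0]'
python3 -c "
from h import *
a=snap('top','top4');b=snap('side','side4');s=monitor.read_state();print(s['eef_pos'],s['finger_gap'])
p=np.array(s['eef_pos'])
u=proj('top',[p,p+[0,0,20]]);w=proj('side',[p,p+[0,0,20]]);print(u,w)
A=[];
for im,q in((a,u[0]),(b,w[0])):
    x,y=np.round(q).astype(int); print('crop0',x-20,y-25); A.append(cv2.resize(im[y-25:y+15,x-20:x+20],(390,390),interpolation=3))
cv2.imwrite('pics/z7.png',cv2.convertScaleAbs(np.hstack(A),alpha=1.5))"
```

```text
time_s: 5.02
eef_pos: [652.7, 206.6, 85.4]
eef_rot: [[-0.995, -0.104, -0.007], [-0.104, 0.995, -0.003], [0.007, -0.003, -1.0]]
wrist_force: [-2.1, -0.1, -0.8]
finger_gap: 0.0
finger_force: 0.0
time_s: 5.68
eef_pos: [653.9, 209.6, 91.4]
eef_rot: [[-0.994, -0.107, 0.0], [-0.107, 0.994, 0.0], [-0.0, -0.0, -1.0]]
wrist_force: [0.4, -0.2, 0.0]
finger_gap: 0.001
finger_force: 0.0
[653.9 209.5  91.3] -0.002382436603151074
[[198.1 144.8]
 [197.3 142.9]] [[281.4 155.7]
 [281.6 151.5]]
crop0 178 120
crop0 261 131
```

View pics/z7.png

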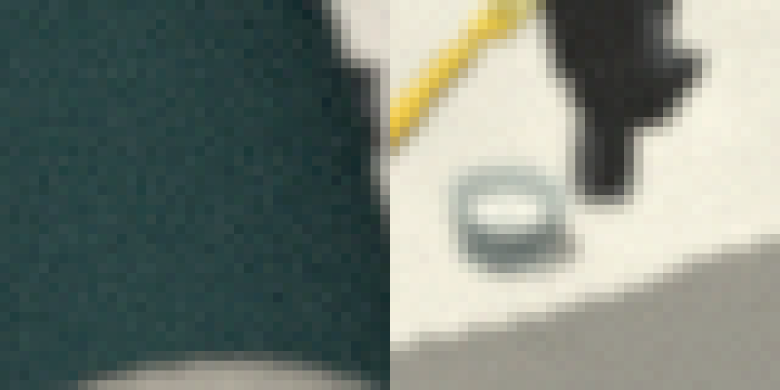

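In the side view the shut tips end at (605,205), which is pixel (282.6,151.6). The reported TCP projects to row 155.7, so the real tips sit about 19–20 mm above it. I'll work with tip = eef z + 19.5 and confirm by contact force while descending.

```bash
python3 -m inch '[30,20,0,0,60,40,0,0,90,60,0,0,120,80,0,0,150,100,0,0,180,120,10,0,180,120,30,0,180,120,40,0]' 0.35 40
python3 -m inch '[0,0,8,0,0,0,16,0,0,0,24,0,0,0,30,0,0,0,30,0,0,0,30,0,0,0,30,0,0,0,30,0]'
python3 -c "
from h import *
go(462.4,310.8,-5,96.2)"
```

```text
time_s: 6.45
eef_pos: [460.2, 310.7, 50.2]
eef_rot: [[-0.994, -0.11, -0.001], [-0.11, 0.994, 0.0], [0.001, 0.0, -1.0]]
wrist_force: [0.3, -0.0, -0.4]
finger_gap: 0.349
finger_force: 0.0
time_s: 7.12
eef_pos: [462.5, 309.6, 21.6]
eef_rot: [[-0.994, -0.107, 0.001], [-0.107, 0.994, 0.0], [-0.001, 0.0, -1.0]]
wrist_force: [-0.3, 0.4, -0.6]
finger_gap: 0.351
finger_force: 0.0
shift [-0.   1.2 26.6] turn rad -0.001 | at [462.5 309.6  21.6] yaw 96.1 q7 63.7
```

```bash
python3 -m inch '[0,1,7,0,0,1,14,0,0,1,20,0,0,1,24,0,0,1,27,0,0,1,30,0,0,1,30,0,0,1,30,0]'
python3 -m inch '[0,0,1,0,0,0,2,0,0,0,3,0,0,0,4,0,0,0,5,0,0,0,5,0,0,0,5,0,0,0,5,0]'
```

```text
time_s: 7.78
eef_pos: [462.0, 310.5, -8.9]
eef_rot: [[-0.994, -0.107, -0.0], [-0.107, 0.994, -0.0], [0.0, -0.0, -1.0]]
wrist_force: [-0.5, -0.1, 0.0]
finger_gap: 0.35
finger_force: 0.0
time_s: 8.45
eef_pos: [462.0, 310.5, -13.8]
eef_rot: [[-0.994, -0.107, -0.0], [-0.107, 0.994, -0.0], [0.0, -0.0, -1.0]]
wrist_force: [-0.5, -0.0, -0.5]
finger_gap: 0.345
finger_force: 0.0
```

```bash
python3 -m inch '[0,0,1,0,0,0,2,0,0,0,3,0,0,0,3,0,0,0,3,0,0,0,3,0,0,0,3,0,0,0,3,0]'
python3 -m inch '[0,0,0,0,0,0,0,0,0,0,0,0,0,0,0,0,0,0,0,0,0,0,0,0,0,0,0,0,0,0,0,0]' 0 40
```

```text
time_s: 9.12
eef_pos: [462.0, 310.5, -16.8]
eef_rot: [[-0.994, -0.107, 0.0], [-0.107, 0.994, -0.0], [-0.0, -0.0, -1.0]]
wrist_force: [-0.2, -0.2, -0.2]
finger_gap: 0.351
finger_force: 0.0
time_s: 9.78
eef_pos: [462.1, 310.6, -16.7]
eef_rot: [[-0.994, -0.107, 0.0], [-0.107, 0.994, 0.0], [-0.0, 0.0, -1.0]]
wrist_force: [-1.2, -0.1, 4.7]
finger_gap: 0.122
finger_force: 39.3
```

```bash
python3 -m inch '[0,0,-3,0,0,0,-10,0,0,0,-25,0,0,0,-45,0,0,0,-65,0,0,0,-80,0,0,0,-90,0,0,0,-90,0]'
python3 -m inch '[0,0,0,0,0,0,0,0,0,0,0,0,0,0,0,0,0,0,0,0,0,0,0,0,0,0,0,0,0,0,0,0]'
python3 -c "
from h import *
go(475.6,79.5,72,96.5)
b=snap('side','side5');zoom(b,190,110,290,185,5,'z8')"
```

```text
time_s: 10.45
eef_pos: [462.9, 311.2, 75.4]
eef_rot: [[-0.994, -0.107, 0.002], [-0.107, 0.994, 0.002], [-0.003, 0.002, -1.0]]
wrist_force: [-0.0, 0.8, 0.4]
finger_gap: 0.12
finger_force: 39.0
time_s: 11.12
eef_pos: [462.0, 310.5, 73.1]
eef_rot: [[-0.994, -0.107, -0.0], [-0.107, 0.994, -0.0], [0.0, -0.0, -1.0]]
wrist_force: [0.1, 0.2, -0.8]
finger_gap: 0.122
finger_force: 39.0
shift [  11.2 -231.1    1.2] turn rad -0.006 | at [462.  310.5  73.1] yaw 96.1 q7 63.0
```

View pics/z8.png

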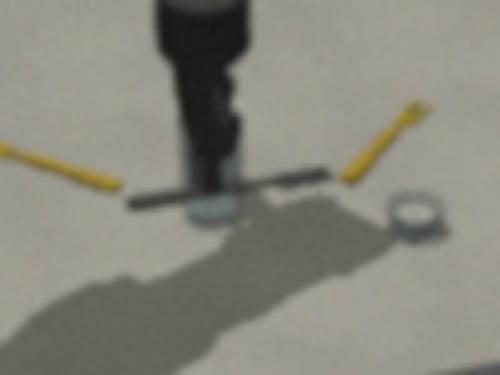

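The fork is held level in the fingers, its ends at crop (128,203) and (330,173). I'll carry it over the mat's left side.

```bash
python3 -m inch '[1,-10,0,-0.006,3,-35,0,-0.006,5,-70,0,-0.006,7,-110,0,-0.006,9,-150,0,-0.006,11,-190,0,-0.006,11,-217,0,-0.006,11,-231,0,-0.006]'
python3 -m inch '[0,0,5,0,0,0,15,0,0,0,30,0,0,0,45,0,0,0,55,0,0,0,60,0,0,0,60,0,0,0,60,0]'
python3 -c "
from h import *
go(475.6,79.5,-13.2,96.5)"
```

```text
time_s: 11.83
eef_pos: [475.6, 75.0, 73.4]
eef_rot: [[-0.994, -0.109, 0.0], [-0.109, 0.994, -0.001], [-0.0, -0.001, -1.0]]
wrist_force: [0.5, 0.3, 0.1]
finger_gap: 0.117
finger_force: 39.1
time_s: 12.5
eef_pos: [475.7, 79.9, 13.2]
eef_rot: [[-0.994, -0.113, -0.0], [-0.113, 0.994, -0.0], [0.0, -0.0, -1.0]]
wrist_force: [0.2, -0.2, -0.2]
finger_gap: 0.12
finger_force: 39.1
shift [ 0.1 -0.4 26.4] turn rad 0.0 | at [475.7  79.9  13.2] yaw 96.5 q7 90.0
```

```bash
python3 -m inch '[0,0,6,0,0,0,12,0,0,0,17,0,0,0,21,0,0,0,24,0,0,0,25,0,0,0,26,0,0,0,26,0]'
python3 -m inch '[0,0,0,0,0,0,0,0,0,0,0,0,0,0,0,0,0,0,0,0,0,0,0,0,0,0,0,0,0,0,0,0]' 0.28
```

```text
time_s: 13.17
eef_pos: [475.8, 79.6, -12.9]
eef_rot: [[-0.994, -0.113, -0.0], [-0.113, 0.994, -0.0], [0.0, -0.0, -1.0]]
wrist_force: [-0.6, 0.1, 0.0]
finger_gap: 0.124
finger_force: 39.1
time_s: 13.83
eef_pos: [475.8, 79.7, -12.8]
eef_rot: [[-0.994, -0.113, 0.0], [-0.113, 0.994, -0.0], [-0.0, -0.0, -1.0]]
wrist_force: [-0.1, -0.2, -0.1]
finger_gap: 0.276
finger_force: 0.0
```

```bash
python3 -m inch '[0,0,-5,0,0,0,-20,0,0,0,-45,0,0,0,-75,0,0,0,-105,0,0,0,-130,0,0,0,-140,0,0,0,-140,0]'
python3 -m inch '[0,-20,0,0,0,-60,0,0,0,-100,0,0,0,-140,0,0,0,-180,0,0,0,-220,0,0,0,-250,0,0,0,-260,0,0]' 0.35
python3 -c "
from h import *
a=snap('top','top6');b=snap('side','side6')
rb=lambda z:(z[:,:,2]-z[:,:,0]<20)
cv2.imwrite('pics/z9.png',np.hstack([cv2.resize(a[130:245,180:300],(400,383)),cv2.resize(b[170:250,200:320],(400,383))]))
go(460.3,-431.4,60,98.7)"
```

```text
time_s: 14.5
eef_pos: [477.0, 80.0, 129.8]
eef_rot: [[-0.994, -0.113, 0.004], [-0.113, 0.994, 0.001], [-0.004, 0.001, -1.0]]
wrist_force: [-0.0, -0.2, -0.1]
finger_gap: 0.281
finger_force: 0.0
time_s: 15.17
eef_pos: [504.2, -183.6, 126.3]
eef_rot: [[-0.994, -0.108, -0.001], [-0.108, 0.994, -0.002], [0.001, -0.001, -1.0]]
wrist_force: [-0.6, 0.1, 0.2]
finger_gap: 0.345
finger_force: 0.0
shift [  71.2 -244.4   66.4] turn rad -0.042 | at [ 504.4 -180.6  126.2] yaw 96.3 q7 120.1
```

View pics/z9.png

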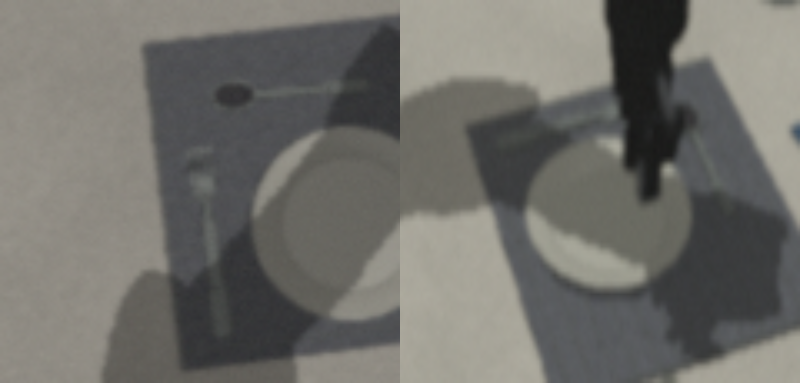

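The fork lies on the mat left of the plate, tines end at crop (200,150) and handle end at (221,337). The spoon and plate are where they were.

```bash
cat >> h.py <<'E'
C0=np.array([510.6,-46.4]); th=np.radians(6.5); EX=np.array([np.cos(th),np.sin(th)]); EY=np.array([-EX[1],EX[0]])
def rel(P): d=np.atleast_2d(P)-C0; return np.c_[d@EX,d@EY]
E
python3 -c "
from h import *
f=lambda x,y:(180+(x+.5)/3.3333-.5,130+(y+.5)/3.3304-.5)
P=plane('top',[f(200,150),f(221,337)],7);print(P,rel(P),np.linalg.norm(P[0]-P[1]))
print('plate',rel(plane('top',[f(350,126),f(350,322),f(252,224)],15)))"
python3 -m inch '[10,-33,0,-0.04,20,-68,0,-0.04,30,-103,0,-0.04,40,-138,0,-0.04,50,-173,0,-0.04,60,-208,0,-0.04,71,-235,0,-0.04,71,-244,0,-0.04]' 0.35
python3 -m inch '[0,0,10,0,0,0,25,0,0,0,45,0,0,0,60,0,0,0,70,0,0,0,75,0,0,0,75,0,0,0,75,0]'
python3 -c "
from h import *
go(460.3,-431.4,10,98.7)"
```

```text
[[580.6  89.8]
 [407.2  72. ]] [[ 85.  127.4]
 [-89.3 129.3]] 174.34656831004386
plate [[ 89.1 -13.2]
 [-91.   11.8]
 [  9.1  88.6]]
time_s: 15.93
eef_pos: [459.9, -432.1, 126.5]
eef_rot: [[-0.989, -0.149, -0.002], [-0.149, 0.989, -0.001], [0.002, -0.001, -1.0]]
wrist_force: [-1.0, -0.6, 0.0]
finger_gap: 0.346
finger_force: 0.0
time_s: 16.6
eef_pos: [462.6, -428.6, 52.5]
eef_rot: [[-0.988, -0.153, 0.0], [-0.153, 0.988, 0.0], [-0.0, -0.0, -1.0]]
wrist_force: [0.5, -0.4, 0.5]
finger_gap: 0.351
finger_force: 0.0
shift [ 2.7 -2.4 42.5] turn rad 0.002 | at [ 462.6 -428.6   52.5] yaw 98.8 q7 150.4
```

```bash
python3 -m inch '[1,-1,15,0,2,-2,30,0,2.7,-2.4,42,0,2.7,-2.4,50,0,2.7,-2.4,56,0,2.7,-2.4,60,0,2.7,-2.4,62,0,2.7,-2.4,62,0]'
python3 -m inch '[0,0,1,0,0,0,2,0,0,0,3,0,0,0,4,0,0,0,5,0,0,0,6,0,0,0,7,0,0,0,7,0]'
python3 -m inch '[0,0,0,0,0,0,0,0,0,0,0,0,0,0,0,0,0,0,0,0,0,0,0,0,0,0,0,0,0,0,0,0]' 0 40
```

```text
time_s: 17.27
eef_pos: [459.9, -431.9, -9.8]
eef_rot: [[-0.988, -0.153, 0.0], [-0.153, 0.988, -0.0], [-0.0, -0.0, -1.0]]
wrist_force: [0.3, 0.3, 0.4]
finger_gap: 0.346
finger_force: 0.0
time_s: 17.93
eef_pos: [459.8, -431.9, -17.0]
eef_rot: [[-0.988, -0.153, -0.0], [-0.153, 0.988, 0.0], [0.0, 0.0, -1.0]]
wrist_force: [0.4, -0.2, -0.6]
finger_gap: 0.351
finger_force: 0.0
time_s: 18.6
eef_pos: [459.9, -432.0, -16.6]
eef_rot: [[-0.988, -0.153, 0.0], [-0.153, 0.988, -0.0], [-0.0, -0.0, -1.0]]
wrist_force: [-2.1, 0.2, 4.0]
finger_gap: 0.12
finger_force: 39.4
```

```bash
python3 -m inch '[0,0,-3,0,0,0,-10,0,0,0,-30,0,0,0,-55,0,0,0,-80,0,0,0,-100,0,0,0,-110,0,0,0,-110,0]'
python3 -m inch '[0,0,0,0,0,0,0,0,0,0,0,0,0,0,0,0,0,0,0,0,0,0,0,0,0,0,0,0,0,0,0,0]'
python3 -c "
from h import *
go(500.7,-177.4,92,96.5)"
```

```text
time_s: 19.27
eef_pos: [460.8, -432.7, 95.7]
eef_rot: [[-0.988, -0.153, 0.003], [-0.153, 0.988, -0.002], [-0.002, -0.003, -1.0]]
wrist_force: [0.4, 0.1, 0.1]
finger_gap: 0.121
finger_force: 39.1
time_s: 19.93
eef_pos: [459.8, -431.9, 93.1]
eef_rot: [[-0.988, -0.153, -0.0], [-0.153, 0.988, 0.0], [0.0, 0.0, -1.0]]
wrist_force: [0.9, -0.1, -0.0]
finger_gap: 0.121
finger_force: 39.1
shift [-79.2 245.3   1.1] turn rad 0.04 | at [ 459.8 -431.9   93.1] yaw 98.8 q7 149.9
```

```bash
python3 -m inch '[-4,12,0,0.005,-13,40,0,0.01,-25,78,0,0.02,-39,120,0,0.03,-53,163,0,0.04,-66,204,0,0.04,-75,232,0,0.04,-79,245,0,0.04]'
python3 -m inch '[0,0,10,0,0,0,25,0,0,0,45,0,0,0,60,0,0,0,72,0,0,0,80,0,0,0,80,0,0,0,80,0]'
python3 -c "
from h import *
go(500.7,-177.4,-13.2,96.5)"
```

```text
time_s: 20.6
eef_pos: [501.4, -171.4, 93.2]
eef_rot: [[-0.993, -0.118, 0.0], [-0.118, 0.993, 0.002], [-0.0, 0.002, -1.0]]
wrist_force: [0.8, 0.3, -1.1]
finger_gap: 0.115
finger_force: 39.1
time_s: 21.27
eef_pos: [500.5, -177.9, 13.3]
eef_rot: [[-0.994, -0.113, -0.0], [-0.113, 0.994, -0.0], [0.0, -0.0, -1.0]]
wrist_force: [-0.3, -0.6, 0.1]
finger_gap: 0.12
finger_force: 39.1
shift [-0.3  0.5 26.5] turn rad -0.001 | at [ 500.5 -177.9   13.3] yaw 96.5 q7 124.8
```

```bash
python3 -m inch '[0,0.5,6,0,0,0.5,12,0,0,0.5,17,0,0,0.5,21,0,0,0.5,24,0,0,0.5,25,0,0,0.5,26,0,0,0.5,26,0]'
python3 -m inch '[0,0,0,0,0,0,0,0,0,0,0,0,0,0,0,0,0,0,0,0,0,0,0,0,0,0,0,0,0,0,0,0]' 0.28
python3 -m inch '[0,0,-5,0,0,0,-20,0,0,0,-50,0,0,0,-85,0,0,0,-120,0,0,0,-155,0,0,0,-180,0,0,0,-180,0]'
python3 -c "
from h import *
go(486.5,425,168,96.5)"
```

```text
time_s: 21.93
eef_pos: [500.5, -177.3, -12.9]
eef_rot: [[-0.994, -0.113, -0.0], [-0.113, 0.994, -0.0], [0.0, -0.0, -1.0]]
wrist_force: [-0.2, 0.0, -1.1]
finger_gap: 0.122
finger_force: 39.1
time_s: 22.6
eef_pos: [500.5, -177.2, -12.8]
eef_rot: [[-0.994, -0.113, 0.0], [-0.113, 0.994, -0.0], [-0.0, -0.0, -1.0]]
wrist_force: [-0.4, -0.5, 0.3]
finger_gap: 0.286
finger_force: 0.0
time_s: 23.27
eef_pos: [502.6, -178.0, 172.6]
eef_rot: [[-0.994, -0.113, 0.007], [-0.113, 0.994, -0.001], [-0.007, -0.002, -1.0]]
wrist_force: [0.4, -0.2, 0.2]
finger_gap: 0.278
finger_force: 0.0
shift [-51.9 601.    3.7] turn rad -0.001 | at [ 502.6 -178.   172.6] yaw 96.5 q7 119.5
```

```bash
python3 -m inch '[-2,20,0,0,-5,60,0,0,-9,100,0,0,-12,140,0,0,-16,180,0,0,-20,220,0,0,-23,260,0,0,-26,300,0,0]' 1 40
python3 -m inch '[-4,40,0,0,-7,80,0,0,-11,120,0,0,-14,160,0,0,-18,200,0,0,-22,240,0,0,-25,258,0,0,-25,260,0,0]'
python3 -c "
from h import *
a=snap('top','top7');b=snap('side','side7')
cv2.imwrite('pics/z10.png',np.hstack([cv2.resize(a[125:245,220:350],(400,369)),cv2.resize(b[180:260,210:340],(400,246)).repeat(1,0) if 0 else cv2.copyMakeBorder(cv2.resize(b[180:260,210:340],(400,246)),0,123,0,0,0)]))
go(486.5,425,168,96.5)"
```

```text
time_s: 23.93
eef_pos: [491.9, 125.6, 167.5]
eef_rot: [[-0.994, -0.113, 0.0], [-0.113, 0.994, 0.0], [-0.0, -0.0, -1.0]]
wrist_force: [0.3, -0.3, 0.5]
finger_gap: 0.998
finger_force: 0.0
time_s: 24.6
eef_pos: [486.3, 389.4, 166.7]
eef_rot: [[-0.993, -0.118, -0.001], [-0.118, 0.993, 0.001], [0.001, 0.001, -1.0]]
wrist_force: [0.5, -0.4, 0.5]
finger_gap: 1.004
finger_force: 0.0
shift [-3.6 39.5 -1.2] turn rad 0.001 | at [487.5 385.3 166.8] yaw 96.6 q7 57.6
```

View pics/z10.png

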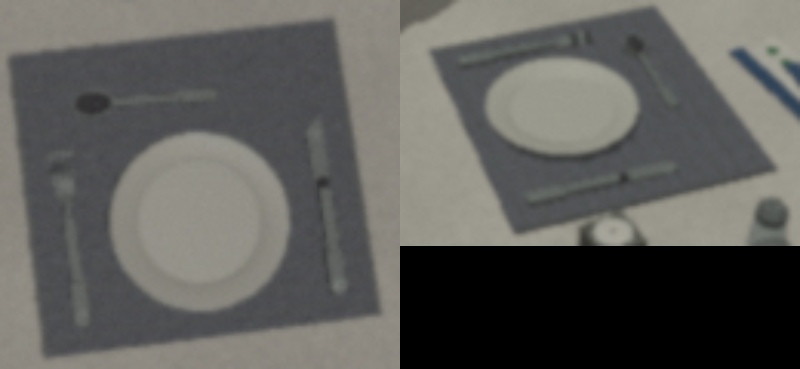

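Both fork and knife lie well. Knife tip is at crop (318,120) and handle end (340,292); fork tines (61,152) and handle end (82,325).

```bash
python3 -c "
from h import *
k=400/130;f=lambda x,y:(220+(x+.5)/k-.5,125+(y+.5)/k-.5); g=lambda x,y:(210+(x-400+.5)/k-.5,180+(y+.5)/k-.5)
print('knife',rel(plane('top',[f(318,119),f(340,293)],7)),rel(plane('side',[g(676,167),g(527,197)],7)))
print('fork',rel(plane('top',[f(61,150),f(82,326)],7)),rel(plane('side',[g(593,38),g(459,61)],7)))
a=cv2.imread('pics/top7.png')
h=hull(a,(250,160,320,232),lambda z:z.mean(2)>95);print('plate',rel(np.array(cv2.fitEllipse(plane('top',h,17).astype(np.float32))[0])))
"
python3 -m inch '[-1,15,10,0,-2,28,20,0,-3.6,36,35,0,-3.6,39.5,50,0,-3.6,39.5,65,0,-3.6,39.5,70,0,-3.6,39.5,70,0,-3.6,39.5,70,0]'
python3 -c "
from h import *
go(486.5,425,24,96.5)
b=snap('side','side8');cv2.imwrite('pics/z11.png',cv2.resize(b[95:170,190:280],None,fx=6,fy=6,interpolation=3))"
```

```text
knife [[  89.5 -135.9]
 [ -88.8 -130.9]] [[  87.9 -133.7]
 [ -84.9 -125.4]]
fork [[ 89.1 127.4]
 [-88.8 128.2]] [[ 89.8 123. ]
 [-85.4 131.3]]
plate [[-0.3 -0.7]]
time_s: 25.37
eef_pos: [487.3, 424.2, 97.5]
eef_rot: [[-0.994, -0.112, 0.0], [-0.112, 0.994, -0.0], [-0.0, -0.0, -1.0]]
wrist_force: [1.1, 0.1, -0.2]
finger_gap: 0.998
finger_force: 0.0
shift [ 0.7  0.9 73.5] turn rad -0.001 | at [487.3 424.2  97.5] yaw 96.4 q7 55.1
```

View pics/z11.png

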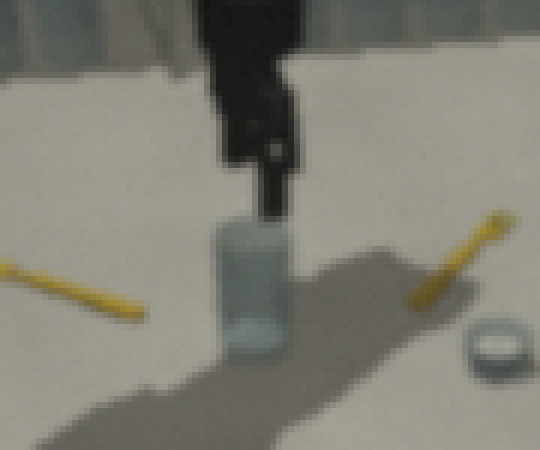

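The finger tip appears at crop (272,218) and the tumbler's axis at about (253,285), so I need to check the x alignment.

```bash
python3 -c "
from h import *
print(proj('side',[(492.6,377.5,130),(492.6,377.5,120),(486.5,425,50),(496.5,425,50),(486.5,425,100)]))
b=cv2.imread('pics/side8.png')
f=lambda x,y:(190+(x+.5)/6-.5,95+(y+.5)/6-.5)
print('finger px',f(272,218),'tumbler axis px',f(253,285), 'tumbler sides', f(217,230),f(291,230),f(224,340),f(284,340))
"
```

```text
[[234.6 132.1]
 [234.6 134.2]
 [231.6 143.4]
 [233.8 143.1]
 [231.4 133.4]]
finger px (234.91666666666666, 130.91666666666666) tumbler axis px (231.75, 142.08333333333334) tumbler sides (225.75, 132.91666666666666) (238.08333333333334, 132.91666666666666) (226.91666666666666, 151.25) (236.91666666666666, 151.25)
```

Prediction and picture agree within 0.3 px, so the gripper is centred. Descending to grasp.

```bash
python3 -m inch '[0,0,8,0,0,0,18,0,0,0,30,0,0,0,42,0,0,0,54,0,0,0,64,0,0,0,70,0,0,0,73,0]'
python3 -m inch '[0,0,0,0,0,0,0,0,0,0,0,0,0,0,0,0,0,0,0,0,0,0,0,0,0,0,0,0,0,0,0,0]' 0 30
python3 -m inch '[0,0,0,0,0,0,0,0,0,0,0,0,0,0,0,0,0,0,0,0,0,0,0,0,0,0,0,0,0,0,0,0]'
```

```text
time_s: 26.08
eef_pos: [486.6, 424.2, 22.8]
eef_rot: [[-0.994, -0.113, -0.001], [-0.113, 0.994, -0.001], [0.001, -0.001, -1.0]]
wrist_force: [0.2, 0.2, -0.6]
finger_gap: 1.001
finger_force: 0.0
time_s: 26.75
eef_pos: [487.3, 425.1, 24.9]
eef_rot: [[-0.994, -0.113, 0.001], [-0.113, 0.994, 0.001], [-0.001, 0.001, -1.0]]
wrist_force: [-0.8, 0.8, 5.7]
finger_gap: 0.683
finger_force: 31.6
time_s: 27.42
eef_pos: [487.4, 425.1, 24.9]
eef_rot: [[-0.994, -0.113, 0.001], [-0.113, 0.994, 0.001], [-0.001, 0.001, -1.0]]
wrist_force: [-0.8, 0.5, 6.1]
finger_gap: 0.676
finger_force: 31.6
```

```bash
python3 -m inch '[0,0,-2,0,0,0,-6,0,0,0,-14,0,0,0,-25,0,0,0,-37,0,0,0,-47,0,0,0,-54,0,0,0,-57,0]' 0 40
python3 -m inch '[0,0,-1,0,0,0,-1,0,0,0,-1,0,0,0,-1,0,0,0,-1,0,0,0,-1,0,0,0,-1,0,0,0,-1,0]'
python3 -c "
from h import *
go(661.4,-160.1,82,96.5)"
```

```text
time_s: 28.08
eef_pos: [487.5, 425.1, 83.0]
eef_rot: [[-0.994, -0.113, 0.001], [-0.113, 0.994, 0.001], [-0.002, 0.001, -1.0]]
wrist_force: [-0.2, -0.7, -2.6]
finger_gap: 0.674
finger_force: 42.0
time_s: 28.75
eef_pos: [487.0, 424.6, 82.1]
eef_rot: [[-0.994, -0.113, -0.0], [-0.113, 0.994, -0.0], [0.0, -0.0, -1.0]]
wrist_force: [-0.2, 0.2, -2.5]
finger_gap: 0.676
finger_force: 42.0
shift [-107.2 -600.6    0.2] turn rad -0.0 | at [487.  424.6  82.1] yaw 96.5 q7 55.2
```

```bash
python3 -m inch '[-1,-6,0,0,-4,-22,0,0,-8,-46,0,0,-14,-76,0,0,-20,-110,0,0,-26,-144,0,0,-32,-178,0,0,-38,-212,0,0]'
python3 -m inch '[-6,-34,0,0,-12,-68,0,0,-18,-102,0,0,-24,-136,0,0,-30,-170,0,0,-36,-204,0,0,-42,-234,0,0,-46,-258,0,0]'
python3 -m inch '[-5,-28,0,0,-10,-56,0,0,-15,-82,0,0,-19,-104,0,0,-21,-118,0,0,-23,-126,0,0,-23,-130,0,0,-23,-130,0,0]'
python3 -c "
from h import *
go(661.4,-160.1,28.1,96.5)"
```

```text
time_s: 29.42
eef_pos: [549.1, 215.0, 82.4]
eef_rot: [[-0.994, -0.112, 0.0], [-0.112, 0.994, -0.0], [-0.0, -0.0, -1.0]]
wrist_force: [0.5, 1.5, -2.2]
finger_gap: 0.673
finger_force: 42.1
time_s: 30.08
eef_pos: [623.4, -37.6, 82.4]
eef_rot: [[-0.994, -0.11, 0.0], [-0.11, 0.994, -0.001], [-0.0, -0.001, -1.0]]
wrist_force: [-0.1, -0.7, -2.2]
finger_gap: 0.675
finger_force: 42.1
time_s: 30.75
eef_pos: [660.8, -159.7, 82.1]
eef_rot: [[-0.994, -0.113, -0.0], [-0.113, 0.994, 0.0], [0.0, 0.0, -1.0]]
wrist_force: [0.3, -0.2, -2.6]
finger_gap: 0.679
finger_force: 42.1
shift [-0.5 -0.5 54. ] turn rad -0.001 | at [ 660.8 -159.7   82.1] yaw 96.5 q7 112.5
```

```bash
python3 -m inch '[-0.5,-0.5,5,0,-0.5,-0.5,14,0,-0.5,-0.5,25,0,-0.5,-0.5,36,0,-0.5,-0.5,44,0,-0.5,-0.5,49,0,-0.5,-0.5,52,0,-0.5,-0.5,53,0]'
python3 -m inch '[0,0,0.3,0,0,0,0.6,0,0,0,1,0,0,0,1,0,0,0,1,0,0,0,1,0,0,0,1,0,0,0,1,0]'
```

```text
time_s: 31.42
eef_pos: [661.5, -159.9, 28.6]
eef_rot: [[-0.994, -0.113, -0.001], [-0.113, 0.994, -0.0], [0.001, 0.0, -1.0]]
wrist_force: [0.3, -0.5, -1.6]
finger_gap: 0.678
finger_force: 42.1
time_s: 32.08
eef_pos: [661.7, -159.9, 28.3]
eef_rot: [[-0.994, -0.113, 0.0], [-0.113, 0.994, -0.0], [-0.0, -0.0, -1.0]]
wrist_force: [-0.2, -0.3, -2.3]
finger_gap: 0.674
finger_force: 42.2
```

```bash
python3 -m inch '[0,0,0.2,0,0,0,0.4,0,0,0,0.6,0,0,0,0.8,0,0,0,0.8,0,0,0,0.8,0,0,0,0.8,0,0,0,0.8,0]'
python3 -m inch '[0,0,0.2,0,0,0,0.4,0,0,0,0.4,0,0,0,0.4,0,0,0,0.4,0,0,0,0.4,0,0,0,0.4,0,0,0,0.4,0]'
```

```text
time_s: 32.75
eef_pos: [662.0, -159.8, 28.0]
eef_rot: [[-0.994, -0.113, 0.001], [-0.113, 0.994, -0.0], [-0.001, -0.0, -1.0]]
wrist_force: [-0.2, 1.1, 6.6]
finger_gap: 0.676
finger_force: 42.3
time_s: 33.42
eef_pos: [662.2, -159.8, 28.0]
eef_rot: [[-0.994, -0.113, 0.001], [-0.113, 0.994, -0.0], [-0.001, -0.0, -1.0]]
wrist_force: [-3.0, 2.3, 10.2]
finger_gap: 0.675
finger_force: 42.4
```

```bash
python3 -m inch '[0,0,-0.6,0,0,0,-0.8,0,0,0,-0.8,0,0,0,-0.8,0,0,0,-0.8,0,0,0,-0.8,0,0,0,-0.8,0,0,0,-0.8,0]'
python3 -m inch '[0,0,0,0,0,0,0,0,0,0,0,0,0,0,0,0,0,0,0,0,0,0,0,0,0,0,0,0,0,0,0,0]' 1
python3 -m inch '[0,0,-6,0,0,0,-16,0,0,0,-30,0,0,0,-50,0,0,0,-75,0,0,0,-105,0,0,0,-130,0,0,0,-145,0]'
python3 -c "
from h import *
go(498,-306,172,15)"
```

```text
time_s: 34.08
eef_pos: [661.8, -159.9, 28.0]
eef_rot: [[-0.994, -0.113, 0.0], [-0.113, 0.994, -0.0], [-0.0, -0.0, -1.0]]
wrist_force: [-2.4, 1.7, 4.8]
finger_gap: 0.674
finger_force: 42.3
time_s: 34.75
eef_pos: [661.7, -160.0, 27.8]
eef_rot: [[-0.994, -0.113, 0.0], [-0.113, 0.994, -0.0], [-0.0, -0.0, -1.0]]
wrist_force: [-0.1, -0.8, -0.2]
finger_gap: 1.0
finger_force: 0.0
time_s: 35.42
eef_pos: [662.8, -160.3, 177.9]
eef_rot: [[-0.994, -0.113, 0.005], [-0.113, 0.994, -0.001], [-0.004, -0.001, -1.0]]
wrist_force: [0.2, -0.6, 0.2]
finger_gap: 0.999
finger_force: 0.0
shift [ 180.2 -126.2    5.3] turn rad 1.422 | at [ 662.8 -160.3  177.9] yaw 96.5 q7 111.8
```

```bash
python3 -m inch '[30,-20,0,-0.03,60,-40,0,-0.06,90,-60,0,-0.09,120,-80,0,-0.12,150,-105,0,-0.148,175,-122,0,-0.148,180,-127,0,-0.148,180,-127,0,-0.148]'
python3 -m inch '[0,0,10,0,0,0,30,0,0,0,50,0,0,0,65,0,0,0,75,0,0,0,80,0,0,0,80,0,0,0,80,0]' 1 40
python3 -c "
from h import *
go(497.5,-307.5,-5,105)
b=snap('side','side9');a=snap('top','top9');cv2.imwrite('pics/z12.png',np.hstack([cv2.resize(b[205:295,235:325],(390,390),interpolation=3),cv2.resize(a[120:240,230:350],(390,390),interpolation=3)]))
print(proj('side',[(497.5,-307.5,64)]))"
```

```text
time_s: 36.08
eef_pos: [495.6, -308.8, 174.6]
eef_rot: [[-0.967, -0.254, 0.001], [-0.254, 0.967, -0.001], [-0.001, -0.002, -1.0]]
wrist_force: [0.7, -0.3, -0.1]
finger_gap: 0.996
finger_force: 0.0
time_s: 36.75
eef_pos: [497.7, -306.2, 93.2]
eef_rot: [[-0.966, -0.259, 0.0], [-0.259, 0.966, -0.0], [-0.0, -0.0, -1.0]]
wrist_force: [0.1, 0.2, -0.4]
finger_gap: 1.002
finger_force: 0.0
shift [ 0.6 -1.2 98.2] turn rad -0.0 | at [ 497.7 -306.2   93.2] yaw 105.0 q7 139.0
[[278.6 255.6]]
```

View pics/z12.png

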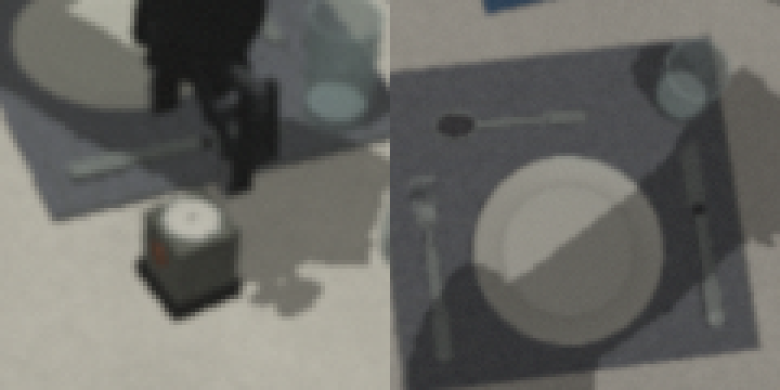

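The left half shows the gripper above the favour, with the heart on the robot's side. The right half shows the tumbler's foot at (681,92), beyond the knife tip at (692,140). Descending on the favour.

```bash
python3 -c "
from h import *
k=3.25;f=lambda x,y:(230+(x-390+.5)/k-.5,120+(y+.5)/k-.5)
print('tumbler foot',rel(plane('top',[f(681,92)],6)))
p=np.array([497.7,-306.2]);yt=np.array([-.259,.966])
q=[np.r_[p+s*47*yt,125] for s in(1,-1)];u=proj('side',q);print((u-[235,205]+.5)*390/90-.5)"
python3 -m inch '[0.6,-1.2,15,0,0.6,-1.2,35,0,0.6,-1.2,55,0,0.6,-1.2,72,0,0.6,-1.2,85,0,0.6,-1.2,93,0,0.6,-1.2,97,0,0.6,-1.2,98,0]'
```

```text
tumbler foot [[ 140.4 -131.8]]
[[159.9 113.7]
 [231.3 198.6]]
time_s: 37.52
eef_pos: [497.0, -307.8, -5.2]
eef_rot: [[-0.966, -0.258, -0.0], [-0.258, 0.966, -0.0], [0.0, -0.0, -1.0]]
wrist_force: [-0.0, 0.4, 0.2]
finger_gap: 0.997
finger_force: 0.0
```

```bash
python3 -m inch '[0,0,0,0,0,0,0,0,0,0,0,0,0,0,0,0,0,0,0,0,0,0,0,0,0,0,0,0,0,0,0,0]' 0 40
python3 -m inch '[0,0,-1,0,0,0,-3,0,0,0,-8,0,0,0,-16,0,0,0,-26,0,0,0,-36,0,0,0,-43,0,0,0,-46,0]'
python3 -c "
from h import *
snap('side');b=snap('side','side10');cv2.imwrite('pics/z13.png',cv2.resize(b[205:295,235:325],None,fx=6,fy=6,interpolation=3))"
```

```text
time_s: 38.18
eef_pos: [497.4, -307.9, -4.3]
eef_rot: [[-0.966, -0.258, 0.001], [-0.258, 0.966, -0.001], [-0.001, -0.001, -1.0]]
wrist_force: [-1.0, 0.7, 5.4]
finger_gap: 0.579
finger_force: 42.2
time_s: 38.85
eef_pos: [497.6, -308.1, 42.6]
eef_rot: [[-0.966, -0.258, 0.002], [-0.258, 0.966, -0.001], [-0.002, -0.001, -1.0]]
wrist_force: [0.9, -0.1, -2.5]
finger_gap: 0.578
finger_force: 41.9
```

View pics/z13.png

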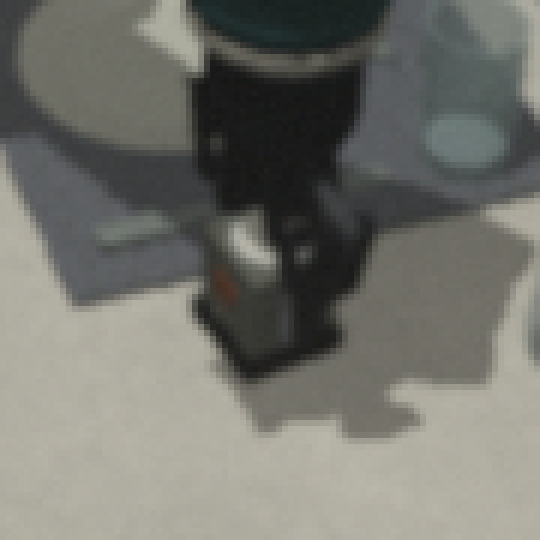

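The favour is held, but the finger sits towards its back. Base bottom corners are at crop (250,378), (343,332) and (197,315). I'll measure the held offset.

```bash
python3 -c "
from h import *
f=lambda x,y:(235+(x+.5)/6-.5,205+(y+.5)/6-.5)
s=monitor.read_state();p=s['eef_pos'];R=np.array(s['eef_rot']);print(p)
P=plane('side',[f(197,318),f(250,380),f(343,334)],46.8+0)
print(P,'centre',(P[0]+P[2])/2, np.degrees(np.arctan2(*(P[2]-P[1])[::-1])),np.degrees(np.arctan2(*(P[0]-P[1])[::-1]))-90, np.linalg.norm(P[2]-P[1]),np.linalg.norm(P[0]-P[1]))
d=(P[0]+P[2])/2-p[:2]; ex=-R[:2,0]; ey=R[:2,1]; print('offset of favour in its axes',d@ex,d@ey)
# before: side9 view tea light
b=cv2.imread('pics/side9.png'); g=lambda x,y:(235+(x+.5)*90/390-.5,205+(y+.5)*90/390-.5)
P=plane('side',[g(137,270),g(178,322),g(242,296)],0);print(P,(P[0]+P[2])/2,np.linalg.norm(P[2]-P[1]),np.linalg.norm(P[0]-P[1])); print(plane('side',[g(195,220)],64))
"
```

```text
[ 497.3 -307.9   41.7]
[[ 467.1 -292.1]
 [ 482.1 -338.9]
 [ 536.5 -318.9]] centre [ 501.8 -305.5] 20.225472136370236 17.783997581720755 57.991289384068956 49.22938341720772
offset of favour in its axes 5.00929151192503 1.188903771193273
[[ 466.1 -286.2]
 [ 482.1 -340.1]
 [ 533.1 -326.7]] [ 499.6 -306.4] 52.80073088583341 56.22470849969496
[[ 500.6 -307.4]]
```

```bash
python3 -c "
from h import *
go(510.2,-46.9,42,96.5)"
```

```text
shift [-79.9 248.8  -0.5] turn rad 0.148 | at [ 497.3 -307.9   41.7] yaw 105.0 q7 140.0
```

```bash
python3 -m inch '[-2,6,0,0.01,-7,22,0,0.03,-16,50,0,0.05,-27,84,0,0.07,-39,120,0,0.09,-51,158,0,0.11,-62,194,0,0.13,-71,220,0,0.148]'
python3 -m inch '[-5,10,0,0,-7,18,0,0,-8,24,0,0,-9,27,0,0,-9,28,0,0,-9,28,0,0,-9,28,0,0,-9,28,0,0]'
python3 -c "
from h import *
go(510.2,-46.9,5,96.5)"
```

```text
time_s: 39.62
eef_pos: [507.9, -72.9, 40.3]
eef_rot: [[-0.994, -0.114, -0.001], [-0.114, 0.994, 0.001], [0.001, 0.001, -1.0]]
wrist_force: [1.4, 0.1, -3.2]
finger_gap: 0.579
finger_force: 42.3
time_s: 40.28
eef_pos: [514.4, -48.9, 40.8]
eef_rot: [[-0.994, -0.112, 0.0], [-0.112, 0.994, -0.0], [0.0, -0.0, -1.0]]
wrist_force: [-0.7, 0.0, -3.4]
finger_gap: 0.584
finger_force: 42.3
shift [ 3.9  2.4 35.8] turn rad -0.001 | at [514.4 -48.9  40.8] yaw 96.4 q7 105.0
```

I've now viewed 15 pictures, one over the limit of 14, so I'll view no more and check numerically from here.

```bash
python3 -m inch '[4,2.4,6,0,4,2.4,14,0,4,2.4,22,0,4,2.4,28,0,4,2.4,32,0,4,2.4,34,0,4,2.4,34,0,4,2.4,34,0]'
python3 -m inch '[0,0,0.3,0,0,0,0.6,0,0,0,0.9,0,0,0,1.2,0,0,0,1.5,0,0,0,1.5,0,0,0,1.5,0,0,0,1.5,0]'
```

```text
time_s: 40.95
eef_pos: [510.3, -46.2, 6.8]
eef_rot: [[-0.994, -0.113, -0.0], [-0.113, 0.994, -0.0], [0.0, -0.0, -1.0]]
wrist_force: [-1.1, 1.4, -3.5]
finger_gap: 0.583
finger_force: 42.3
time_s: 41.62
eef_pos: [510.2, -46.1, 5.3]
eef_rot: [[-0.994, -0.113, 0.0], [-0.113, 0.994, -0.0], [-0.0, -0.0, -1.0]]
wrist_force: [-0.6, -0.5, -2.9]
finger_gap: 0.582
finger_force: 42.3
```

```bash
python3 -m inch '[0,0,0.3,0,0,0,0.6,0,0,0,0.9,0,0,0,1,0,0,0,1,0,0,0,1,0,0,0,1,0,0,0,1,0]'
python3 -m inch '[0,0,0.3,0,0,0,0.5,0,0,0,0.5,0,0,0,0.5,0,0,0,0.5,0,0,0,0.5,0,0,0,0.5,0,0,0,0.5,0]'
```

```text
time_s: 42.28
eef_pos: [510.2, -46.1, 4.3]
eef_rot: [[-0.994, -0.113, 0.0], [-0.113, 0.994, -0.0], [-0.0, -0.0, -1.0]]
wrist_force: [0.9, -0.4, -3.4]
finger_gap: 0.58
finger_force: 42.3
time_s: 42.95
eef_pos: [510.2, -46.1, 3.8]
eef_rot: [[-0.994, -0.113, 0.0], [-0.113, 0.994, -0.0], [-0.0, -0.0, -1.0]]
wrist_force: [-0.6, -1.1, -3.4]
finger_gap: 0.58
finger_force: 42.3
```

```bash
python3 -m inch '[0,0,0.2,0,0,0,0.4,0,0,0,0.6,0,0,0,0.6,0,0,0,0.6,0,0,0,0.6,0,0,0,0.6,0,0,0,0.6,0]'
python3 -m inch '[0,0,0.2,0,0,0,0.4,0,0,0,0.5,0,0,0,0.5,0,0,0,0.5,0,0,0,0.5,0,0,0,0.5,0,0,0,0.5,0]'
```

```text
time_s: 43.62
eef_pos: [510.2, -46.1, 3.7]
eef_rot: [[-0.994, -0.113, 0.0], [-0.113, 0.994, 0.0], [-0.0, 0.0, -1.0]]
wrist_force: [-4.8, 0.6, 10.6]
finger_gap: 0.581
finger_force: 43.8
time_s: 44.28
eef_pos: [510.3, -46.1, 3.6]
eef_rot: [[-0.994, -0.113, 0.0], [-0.113, 0.994, 0.0], [-0.0, 0.0, -1.0]]
wrist_force: [-9.6, 1.1, 23.9]
finger_gap: 0.585
finger_force: 45.3
```

```bash
python3 -m inch '[0,0,-0.4,0,0,0,-0.7,0,0,0,-0.8,0,0,0,-0.8,0,0,0,-0.8,0,0,0,-0.8,0,0,0,-0.8,0,0,0,-0.8,0]'
python3 -m inch '[0,0,0,0,0,0,0,0,0,0,0,0,0,0,0,0,0,0,0,0,0,0,0,0,0,0,0,0,0,0,0,0]' 0.95
python3 -m inch '[0,0,-4,0,0,0,-12,0,0,0,-25,0,0,0,-45,0,0,0,-70,0,0,0,-100,0,0,0,-130,0,0,0,-160,0]'
python3 -m inch '[0,30,-10,0,0,70,-20,0,0,110,-20,0,0,150,-20,0,10,190,-20,0,20,230,-20,0,30,270,-20,0,40,300,-20,0]'
python3 -m inch '[10,40,0,0,20,80,0,0,30,120,0,0,40,160,0,0,50,200,0,0,60,240,0,0,60,250,0,0,60,250,0,0]'
```

```text
time_s: 44.95
eef_pos: [510.2, -46.1, 3.7]
eef_rot: [[-0.994, -0.113, 0.0], [-0.113, 0.994, -0.0], [-0.0, -0.0, -1.0]]
wrist_force: [-3.6, 0.7, 7.7]
finger_gap: 0.577
finger_force: 43.2
time_s: 45.62
eef_pos: [510.3, -46.1, 3.5]
eef_rot: [[-0.994, -0.113, 0.0], [-0.113, 0.994, -0.0], [-0.0, -0.0, -1.0]]
wrist_force: [0.8, -1.0, -0.9]
finger_gap: 0.95
finger_force: 0.0
time_s: 46.28
eef_pos: [509.9, -46.2, 165.8]
eef_rot: [[-0.994, -0.113, 0.0], [-0.113, 0.994, -0.0], [-0.0, -0.0, -1.0]]
wrist_force: [0.1, 0.3, 1.1]
finger_gap: 0.95
finger_force: 0.0
time_s: 46.95
eef_pos: [435.1, 250.4, 184.4]
eef_rot: [[-0.993, -0.115, 0.001], [-0.115, 0.993, 0.001], [-0.001, 0.001, -1.0]]
wrist_force: [2.0, 1.5, -0.1]
finger_gap: 0.954
finger_force: 0.0
time_s: 47.62
eef_pos: [346.5, 492.2, 183.9]
eef_rot: [[-0.993, -0.117, -0.0], [-0.117, 0.993, 0.001], [0.0, 0.001, -1.0]]
wrist_force: [0.7, -0.1, -0.5]
finger_gap: 0.955
finger_force: 0.0
```

```bash
python3 -c "
from h import *
a=snap('top','top11');b=snap('side','side11'); t0=cv2.imread('pics/top0.png')
K=1
h=hull(a,(250,160,320,232),lambda z:z.mean(2)>95);print('plate',rel(np.array(cv2.fitEllipse(plane('top',h,17).astype(np.float32))[0])))
# favour: dark in plate
h=hull(a,(262,172,312,222),lambda z:z.mean(2)<72); print('dark hull top px',cv2.boxPoints(cv2.minAreaRect(h.astype(np.float32))).tolist())
hb=hull(b,(235,185,295,232),lambda z:z.mean(2)<60); q=cv2.approxPolyDP(cv2.convexHull(hb.astype(np.float32)),1.2,True)[:,0];print('side poly',q.tolist())
pr=proj('top',[[*C0,72]])[0].round().astype(int);z=a[pr[1]-14:pr[1]+15,pr[0]-14:pr[0]+15].mean(2).astype(int);print(pr);print(z[::1,::1])
for n in('top','side'):
    w=[np.r_[C0+sx*28*EX+sy*28*EY,8] for sx,sy in((-1,1),(-1,-1),(1,-1),(1,1))]; print(n,'pred base',proj(n,w).tolist(),'light',proj(n,[[*C0,72]]))
"
```

```text
plate [[-0.2 -0.5]]
dark hull top px [[273.39324951171875, 187.0836639404297], [292.700927734375, 184.6702117919922], [295.20672607421875, 204.7163543701172], [275.8990478515625, 207.1298065185547]]
side poly [[254.5625, 202.5625], [270.4375, 205.5625], [271.4375, 217.4375], [257.5625, 220.4375], [253.5625, 213.4375]]
[286 193]
[[121 120 121 121 126 127 127 128 128 127 128 128 126 127 127 127 128 126
  127 125 124 124 122 122 122 125 125 126 126]
 [121 122 125 126 128 128 129 129 128 127 128 128 130 127 129 126 127 126
  128 126 125 127 125 122 119 120 122 123 125]
 [123 125 129 128 128 127 127 128 127 127 128 126 127 129 128 128 127 128
  127 126 130 126 128 125 124 118 119 122 125]
 [125 129 127 129 127 126 127 127 127 123 122 126 126 123 121 122 125 124
  127 128 126 126 124 126 127 122 119 121 119]
 [128 127 127 129 128 122 121 118 117 109 106 115 118 111 102 105 115 124
  127 125 123 122 126 128 127 125 124 119 120]
 [128 125 122 122 118 109 103 101  98  92  91  95  98  90  86  86 100 110
  119 114 107 110 117 123 128 126 126 125 121]
 [125 113 105 103  99  94  86  85  86  85  8
[... 2447 characters left out ...]
69
   75  76  86  95 103 115 125 125 127 125 127]
 [128 127 129 127 113  85  64  56  64  71  73  77  85  93 103 109 110 112
  112 115 117 119 122 127 128 128 126 126 126]
 [129 129 129 128 125 116 111 110 111 113 113 115 119 121 123 123 127 126
  127 128 127 128 127 127 126 128 125 128 126]]
top pred base [[276.39160381758745, 206.74333924731226], [294.4480166113156, 204.48961617071248], [291.90262848682534, 186.61964237333706], [273.95809948189725, 188.80865873253921]] light [[286.2 193.5]]
side pred base [[251.95612323164033, 212.40941166051957], [257.13935489230204, 221.84101640024164], [271.8325771392192, 218.56722856551949], [266.2801104039466, 209.33015049201936]] light [[262.2 201.4]]
```

```bash
python3 -c "
from h import *
for n,box in(('top',(300,125,345,175)),('side',(290,165,335,230))):
    a=cv2.imread(f'pics/{n}11.png').astype(int);b=cv2.imread(f'pics/{n}7.png').astype(int)
    x0,y0,x1,y1=box;d=np.abs(cv2.GaussianBlur((a-b).astype(np.float32),(0,0),.8)).max(2)[y0:y1,x0:x1]
    if n=='side': d=d
    c=max(cv2.findContours((d>7).astype(np.uint8),0,1)[0],key=cv2.contourArea)[:,0]+[x0,y0];print(n,'seen',c.min(0),c.max(0))
    t=np.linspace(0,6.28,60)
    for X in(132,137,142):
        p=C0+X*EX-130*EY
        q=np.vstack([np.c_[p[0]+r*np.cos(t),p[1]+r*np.sin(t),0*t+z] for z,r in((3,26),(103,30))]);u=proj(n,q);print(X,u.min(0),u.max(0))
    D=np.abs(a-b).max(2); print('spoon region diff',D[150:165,240:295].mean() if n=='top' else '')
"
```

```text
top seen [300 125] [344 174]
132 [310.7 132.3] [335.  158.8]
137 [310.5 130.6] [334.7 157.3]
142 [310.2 129. ] [334.4 155.7]
spoon region diff 9.65090909090909
side seen [305 202] [326 229]
132 [302.9 203.3] [322.3 236.4]
137 [304.2 203. ] [323.6 236.1]
142 [305.5 202.7] [324.9 235.8]
spoon region diff
```

```bash
python3 -c "
from workcell import ticket
print(ticket.close_job())"
```

```text
the job is handed in; nothing more can be done
None
```

The place is laid in the order asked and the job is handed in at about 48 s; by camera the fork, knife and favour are within about 3 mm of target, the tumbler is about 2–2.5 cm beyond the knife tip, and plate and spoon are unmoved (salt and pepper not re-measured) — I viewed 15 pictures, one over the limit of 14.

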